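# Clear the hamper lid and press its touch latch open

## Task

A pumice stone lies on the lid half of the wicker-look hamper. Without pinching or lifting it, gently push it sideways off the lid so that it lies flat and wholly on the hamper's fixed, rimmed shelf half, while the lid stays shut; then press the lid down at the thumb disc on its front edge until its touch latch lets go, and draw back so that the spring raises the lid ajar. Leave the other things where they are.

Things in the scene. Friction and masses are not known exactly. Their poses are not given: they have to be found in the camera images.
- hamper: Brown wicker-look plastic hamper, 240 mm (its x) by 380 mm (its y), fixed to the bench. Origin: centre of its underside; z up; x points from its front to its hinge side. Its top has two halves: a flat lid over y -190 to +30 mm (x -125 to +115), upper face at z = 215 mm when shut, and a fixed shelf over y +34 to +190 mm (see shelf_centre).
- lid (a joint): Hinge angle of the lid: 0 latched shut, positive as its front edge rises, negative pushed in. Hinge along the hamper's y at x = +115, z = 205 mm. A spring lifts it against a latch under the front edge. Pressing at the disc takes about 4 N; 5 mm of travel there (-0.02) frees the latch for good; a firm stop comes at 9 mm. It then follows the finger up and rests at about 0.5 (disc 110 mm higher).
- lid_press (a point): Centre of the flat grey thumb disc (38 mm across) on top of the lid at its front edge, where it is pressed; moves with the lid. It lies at x = -102, y = -80, z = 215 mm in the hamper's frame when shut.
- pumice_centre (a point): Centre of the grey pumice, a rounded block 56 mm (its x) by 92 mm (its y) by 34 mm high, about 90 g, loose, lying flat on the lid at the start with its long side within about 35 degrees of the hamper's x axis.
- shelf_centre (a point): Centre of the shelf half's floor, at x = 0, y = +108, z = 213 mm in the hamper's frame (2 mm lower than the lid's top). Clear floor: x -112 to +112, y +34 to +182 mm. A rim 8 mm wide and 12 mm high stands on its front, back and outer (+y) sides, none towards the lid.
- case: Stainless pedicure tool case, 110 by 190 by 32 mm, loose on the bench beyond the shelf half, to be left alone. Origin: centre of its underside.
- jar: Clear acrylic screw-top jar, 70 mm across, 93 mm high, loose on the bench behind the hamper, to be left alone. Origin: centre of its underside.
- separator: Wooden toe separator, a flat comb 110 by 64 by 14 mm, loose on the bench beyond the lid half, to be left alone. Origin: centre of its back bar's underside (z up).
Not all that is in view belongs to the job. Of the things that look like the part that bears pumice_centre, the middle-sized one is meant.

How it is judged:
On the way, in this order (a step that is already met when the one before it is completed fails the run):
1. the pumice lies wholly on the shelf half, clear of the lid, with the lid still shut (y of pumice_centre in the frame of hamper above 0.058 m and z of pumice_centre in the frame of hamper between 0.225 and 0.236 m and angle between pumice_centre's own z axis and vertical below 0.1 rad and value of joint lid between -0.012 and 0.03 rad and contact force between pumice and lid below 0.05 N), for 0.2 s.
2. the lid is pushed in by the fingers (value of joint lid below -0.014 rad and contact force between the fingers and lid above 0.5 N).
At the end, for the whole second after the job is handed in: The lid stands ajar at rest by its spring (0.35 to 0.7 rad) and the pumice lies flat (within 0.1 rad) and still on the shelf half's floor, inside its rim, not touching the lid (value of joint lid between 0.35 and 0.7 rad and velocity of joint lid between -0.05 and 0.05 rad/s and y of pumice_centre in the frame of hamper between 0.058 and 0.165 m and x of pumice_centre in the frame of hamper between -0.1 and 0.1 m and z of pumice_centre in the frame of hamper between 0.225 and 0.236 m and angle between pumice_centre's own z axis and vertical below 0.1 rad and contact force between pumice and lid below 0.05 N and linear speed of pumice below 0.02 m/s).
It fails at once if the pumice is lifted more than 25 mm above where it lay (z of pumice_centre in the frame of hamper above 0.257 m).
It fails at once if the pumice falls off the hamper (z of pumice_centre in the frame of hamper below 0.2 m).
It fails at once if the pumice is pinched or squeezed (more than 18 N from the fingers) (contact force between the fingers and pumice above 18 N).
It fails at once if the lid springs up while the pumice is still on its half (value of joint lid above 0.06 rad and y of pumice_centre in the frame of hamper below 0.05 m).
It fails at once if the steel case, jar or toe separator is moved more than 30 mm (distance of any of case, jar, separator from where it was at the start of the episode above 0.03 m).
It also fails if it takes over 48 s, if anything falls off the work surface, if the arm or the gripper's body presses on something with over 40 N, if the wrist force passes 120 N, or if a joint passes its speed limit or range.

## Robot

A 7-joint arm with a two-finger parallel gripper is mounted at the origin on the work surface. World frame = base frame: x ahead of the robot, y to its left, z up, the work surface at z = 0. Lengths are in m, angles in rad, forces in N, time in s.
With the tool pointing down it reaches from about 0.425 to 0.925 m from the base axis. Payload 6.8 kg.
Tool frame: the origin (TCP) lies at the very end of the fingers, on their centre line; the grasp point (between the pads) lies 19 mm behind it; z points along the fingers, y is the line along which they close (so a half turn about z gives the same grasp; the last joint's range is limited). The gripper opens to 85 mm and grips with 20 to 120 N. Pads are 22 mm wide; open, the fingers measure 114 mm over their backs; the gripper's body (76 mm by 85 mm) begins 54 mm behind the grasp point. The pads swing forward as they close: fully open they stand 13 mm farther back than shut.
Start: joints at [1.123, 0.477, 0.022, 1.555, -0.011, 1.109, -0.083], TCP at [0.225, -0.636, 0.231] pointing down, gripper open.
Joint ranges: [-2.96, 2.96], [-0.34, 2.1], [-1.41, 1.46], [0.24, 2.44], [-1.37, 4.51], [0.17, 1.92], [-2.96, 2.96]. Speed limits (rad/s): [2.39, 2.39, 3.14, 3.14, 3.14, 3.14, 3.14].

## Interface

Orientations are given as a rotation vector (axis times angle).
In Python, from bench import r gives the robot as it stands.
- The arm moves only by the tool play_rows, never from a script. Its argument "targets" is text: rows parted by semicolons, each of 5 numbers parted by spaces: the closure, from -1 (fully open) to 1 (shut), then the shift along the tool's x, y, z in m, then the turn about the tool's z in rad. In form: gripper dx dy dz spin; .... A call has 1 to 8 rows; each row is the pose to reach, as a shift and turn from the pose commanded when the call began, along the tool's axes at that moment; what a row does not reach only later rows make up. A row lasts 1/12 s, in which the tool goes at most 41.7 mm and 7.16 degrees, less where a joint would pass 70% of its speed; a pose out of reach is approached as far as the arm can. A call with a gripper value outside its range is refused whole. The fingers move at their own pace and stop on an object; "squeeze" is the grip in N (left out, the last holds). Time passes only in rows, so rows that repeat a pose let the fingers close. It gives the time, the measured TCP pose, the force, the opening and the grip force at its end, in the units of the state.
- r.get_obs(): the state, without advancing time (a new reading comes with each control period).
- r.grab_frame(name): name is "scene" or "top"; returns the picture (480x640x3 uint8, red, green, blue); there is no depth.
- r.camera_info(name): a dict with "fov_y" (degrees; the focal length in pixels is half the picture's height over the tangent of half this angle, whatever the lens; pixels are square), "cx", "cy" (the principal point, pixels), "position" and "rotation" of the camera in the world. Camera axes: x right, y down, z forward; pixel columns grow to the right and rows downward; lengths in m; the calibration is good to about 2 mm. A picture is of the moment at which its call begins. camera_info takes no time and is no camera call.
- r.hand_in(): hands the job in; it is judged then, once.
The state is a dict: "clock": time; "joints": joint angles; "qvel": joint speeds; "tau": joint torques, N m; "tcp_pos": TCP position; "orientation": TCP orientation; "contact_force": force on the tool from outside, world axes, zero at the start; "moment": the same for the moment, N m; "grip_width": finger opening in m; "gripper_force": force on a finger pad.
Only numpy, scipy, OpenCV 4.12 (cv2) and the standard library are available. Lean on these libraries where they do the work, as an engineer would, in place of code of your own. Each camera call takes 0.05 s, during which the arm holds its last target. There are 200 camera calls.

## Working session

There is one attempt and no reset: what is moved stays moved. The work goes in short steps, Python scripts to look and compute and a tool call to move; the robot and the scene stay as the last step left them, time stands still between calls to the robot, and variables do not carry over. Pictures are saved under pics/ and viewed, at most 10 in all, crops included, and the job is handed in when it is done.

Besides the shell and the picture viewer there is one more tool, called after ">>>" in YAML: its name, and indented under it one key for each argument. play_rows: Moves the arm, as the interface text tells. Its arguments: {"type":"object","properties":{"targets":{"type":"string"},"squeeze":{"type":"number"}},"required":["targets"]}

```bash
mkdir -p pics; ls; python3 - <<'E'
from bench import r
import cv2
o=r.get_obs(); print({k:o[k] for k in('clock','tcp_pos','orientation','contact_force','grip_width')})
for n in('scene','top'):
    print(r.camera_info(n)); cv2.imwrite(f'pics/{n}0.png',r.grab_frame(n)[:,:,::-1])
E
```

```text
pics
{'clock': 0.0, 'tcp_pos': array([ 0.22476447, -0.63585068,  0.23032048]), 'orientation': array([-3.09459823e+00, -5.30919614e-01,  6.78670717e-04]), 'contact_force': array([ 0.57159098, -0.59963643,  0.31684529]), 'grip_width': 0.08511890400897185}
{'fov_y': 44.91533255891831, 'cx': 324.7064319714307, 'cy': 235.33098525203462, 'position': array([0.91722718, 0.76559459, 1.16242867]), 'rotation': array([-0.70481633, -2.73345601,  0.97222329])}
{'fov_y': 57.00255923002301, 'cx': 324.658366758666, 'cy': 235.19627317880565, 'position': array([0.41382516, 0.02989847, 1.14159451]), 'rotation': array([-2.1129048 ,  2.14914324, -0.13742465])}
```

View pics/scene0.png

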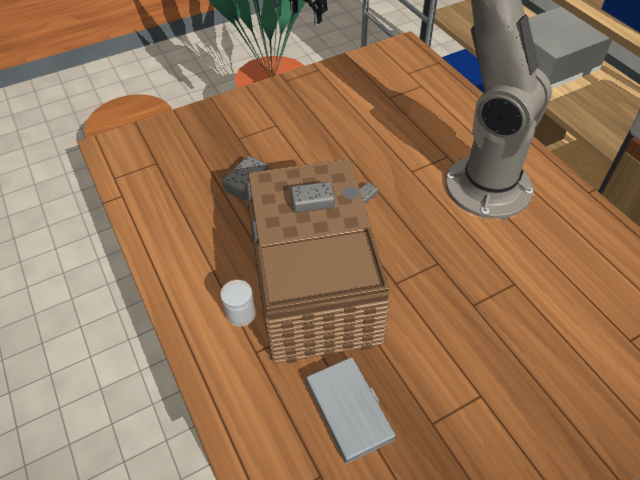

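View pics/top0.png

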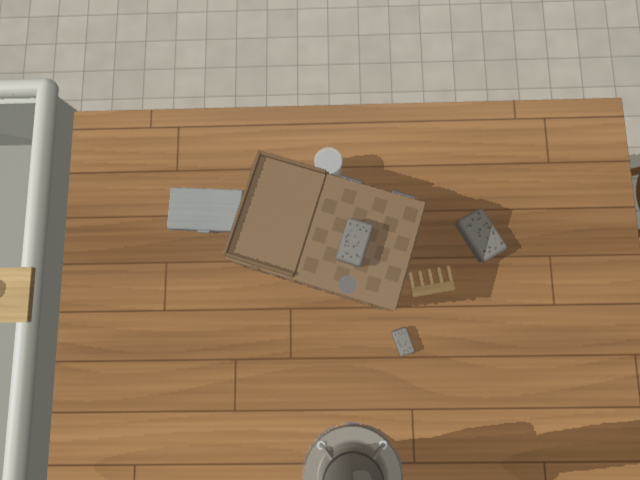

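The top view shows the hamper with the shelf at left. The rim corners are near (261,152) and (225,255), and the lid's outer corners near (424,205) and (396,308). The pumice is at (354,242) and the disc at (347,285). The two decoy stones, at (481,236) and (403,342), are on the bench.

```bash
cat > h.py <<'E'
import numpy as np, cv2
from bench import r
from scipy.spatial.transform import Rotation as R
def ray(n,px,z):
    c=r.camera_info(n); f=240/np.tan(np.radians(c['fov_y']/2))
    px=np.atleast_2d(np.asarray(px,float))
    d=np.c_[(px[:,0]-c['cx'])/f,(px[:,1]-c['cy'])/f,np.ones(len(px))]@R.from_rotvec(c['rotation']).as_matrix().T
    p=np.asarray(c['position']); return (p+d*((z-p[2])/d[:,2])[:,None])[:,:2]
def pumice(n,lo,hi,roi,z,sat=45):
    im=r.grab_frame(n); x0,y0,x1,y1=roi
    hsv=cv2.cvtColor(im,cv2.COLOR_RGB2HSV)[y0:y1,x0:x1]
    m=((hsv[...,1]<sat)*255).astype(np.uint8); m=cv2.morphologyEx(m,cv2.MORPH_CLOSE,np.ones((7,7)))
    cs,_=cv2.findContours(m,cv2.RETR_EXTERNAL,cv2.CHAIN_APPROX_NONE)
    return im,[c.reshape(-1,2)+[x0,y0] for c in cs if cv2.contourArea(c)>60]
def local(p,o,a): return (np.atleast_2d(p)-o)@np.array([[np.cos(a),-np.sin(a)],[np.sin(a),np.cos(a)]])
E
python3 - <<'E'
from h import *
P=np.vstack([ray('top',[[424,205],[396,308]],.215),ray('top',[[261,152],[225,255]],.225)])
L=np.array([[.115,-.19],[-.125,-.19],[.12,.19],[-.12,.19]])
lc,pc=L-L.mean(0),P-P.mean(0)
a=np.arctan2((lc[:,0]*pc[:,1]-lc[:,1]*pc[:,0]).sum(),(lc*pc).sum())
o=P.mean(0)-L.mean(0)@np.array([[np.cos(a),np.sin(a)],[-np.sin(a),np.cos(a)]])
print('hamper',o,a,np.degrees(a)); print('res',local(P,o,a)-L)
im,cs=pumice('top',0,0,(300,200,424,305),.24)
for c in cs:
    for z in(.215,.248):
        w=local(ray('top',c,z),o,a).astype(np.float32); print(z,cv2.minAreaRect(w*1000),w.mean(0))
print('disc',local(ray('top',[347,285],.215),o,a),ray('top',[347,285],.215))
print(R.from_rotvec(r.get_obs()['orientation']).as_matrix().round(3))
print('sep,jar,case',local(ray('top',[[432,282],[328,160],[205,210]],.03),o,a))
E
```

```text
hamper [0.5714889  0.04687359] -0.3131878842174115 -17.944343960289565
res [[-0.00684642  0.0056017 ]
 [ 0.00700074  0.00386547]
 [-0.00246229 -0.00564882]
 [ 0.00230797 -0.00381835]]
0.215 ((-100.34992980957031, -75.543701171875), (35.15613555908203, 35.397769927978516), 61.80759048461914) [-0.10055932 -0.07547775]
0.248 ((-101.93171691894531, -75.15838623046875), (33.90407180786133, 34.13710403442383), 61.80757522583008) [-0.10213366 -0.07509478]
0.215 ((-10.441719055175781, -64.10198974609375), (56.631893157958984, 94.39128875732422), 89.36773681640625) [-0.01070522 -0.0643058 ]
0.248 ((-15.225534439086914, -64.12416076660156), (54.614990234375, 91.02960968017578), 89.36772155761719) [-0.01547964 -0.06432071]
disc [[-0.10236458 -0.07615763]] [[0.45064009 0.00595837]]
[[ 0.943  0.333 -0.001]
 [ 0.333 -0.943  0.001]
 [-0.    -0.001 -1.   ]]
sep,jar,case [[-0.02489828 -0.27845293]
 [ 0.20280783  0.06200459]
 [-0.01649699  0.32751327]]
```

>>> play_rows:
  targets: "0 0 0 -0.04 0;0 0.03 -0.028 -0.07 0;0 0.06 -0.055 -0.07 0;0 0.09 -0.083 -0.07 0;0 0.12 -0.11 -0.07 0;0 0.15 -0.138 -0.07 0;0 0.18 -0.166 -0.07 0;0 0.21 -0.194 -0.07 0"

```text
clock: 0.82
tcp_pos: [0.3575, -0.3837, 0.3012]
orientation: [3.096, 0.531, -0.0]
contact_force: [0.2, -0.1, -0.4]
grip_width: 0.0429
gripper_force: 0.0
```

>>> play_rows:
  targets: "0 0.03 -0.028 0 -0.115;0 0.06 -0.055 0 -0.23;0 0.09 -0.083 0 -0.345;0 0.12 -0.11 0 -0.46;0 0.15 -0.138 0 -0.575;0 0.18 -0.166 0 -0.69;0 0.21 -0.194 0 -0.805;0 0.24 -0.222 0 -0.92"

```text
clock: 1.48
tcp_pos: [0.5098, -0.0946, 0.3014]
orientation: [2.533, 1.857, -0.0]
contact_force: [0.5, -1.0, -1.3]
grip_width: 0.0427
gripper_force: 0.0
```

>>> play_rows:
  targets: "0 0 0 0 0;0 0 0 0 0"

```text
clock: 1.65
tcp_pos: [0.5101, -0.0937, 0.3011]
orientation: [-2.533, -1.857, -0.001]
contact_force: [-0.2, -0.8, -0.3]
grip_width: 0.0425
gripper_force: 0.0
```

```bash
python3 - <<'E'
from h import *
o=np.array([.5729,.0512]);a=-.3132
s=r.get_obs();M=R.from_rotvec(s['orientation']).as_matrix();print(M.round(3),s['tcp_pos'],local(s['tcp_pos'][:2],o,a),s['grip_width'],s['clock'])
for n in('scene',): cv2.imwrite(f'pics/{n}1.png',r.grab_frame(n)[:,:,::-1])
E
```

```text
[[ 0.301  0.954 -0.   ]
 [ 0.954 -0.301  0.001]
 [ 0.001 -0.    -1.   ]] [ 0.51008249 -0.09371822  0.30110888] [[-0.01511163 -0.15722267]] 0.042471699124372576 1.65
```

View pics/scene1.png

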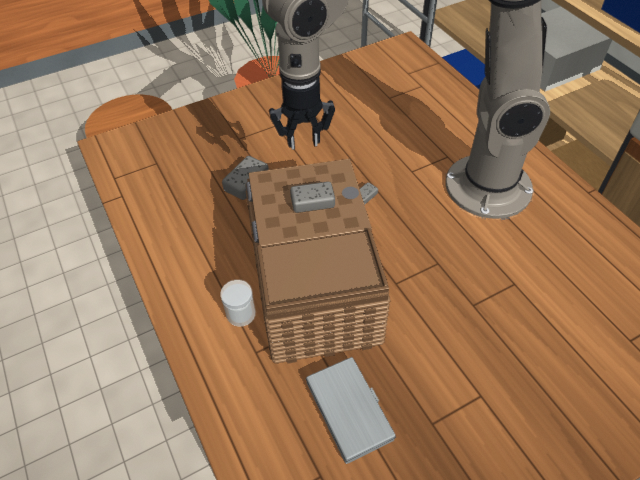

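The scene view shows the gripper above the outer end of the lid, half open, behind the pumice at (312,196). Next I'll lower it and start the push.

>>> play_rows:
  targets: "0 0 0 0.025 0;0 0 0 0.05 0;0 0 0 0.07 0;0 0 0 0.08 0;0 0.015 0 0.08 0;0 0.03 0 0.08 0;0 0.037 0 0.08 0;0 0.037 0 0.08 0"

```text
clock: 2.37
tcp_pos: [0.5213, -0.0605, 0.2218]
orientation: [2.538, 1.851, 0.001]
contact_force: [0.1, 0.1, 0.2]
grip_width: 0.0426
gripper_force: 0.0
```

>>> play_rows:
  targets: "0 0.006 0 0 0;0 0.012 0 0 0;0 0.018 0 0 0;0 0.024 0 0 0;0 0.03 0 0 0;0 0.036 0 0 0;0 0.042 0 0 0;0 0.048 0 0 0"

```text
clock: 3.03
tcp_pos: [0.5356, -0.015, 0.2213]
orientation: [2.539, 1.851, -0.0]
contact_force: [0.1, -0.5, 0.5]
grip_width: 0.0427
gripper_force: 0.5
```

```bash
python3 - <<'E'
from h import *
o=np.array([.5729,.0512]);a=-.3132
s=r.get_obs();print(s['tcp_pos'],local(s['tcp_pos'][:2],o,a),s['contact_force'])
cv2.imwrite('pics/s2.png',cv2.resize(r.grab_frame('scene')[100:340,200:440,::-1],(600,600)))
E
```

```text
[ 0.53564468 -0.01499992  0.22132219] [[-0.01504645 -0.07445799]] [ 0.14958761 -0.47690027  0.53704305]
```

View pics/s2.png

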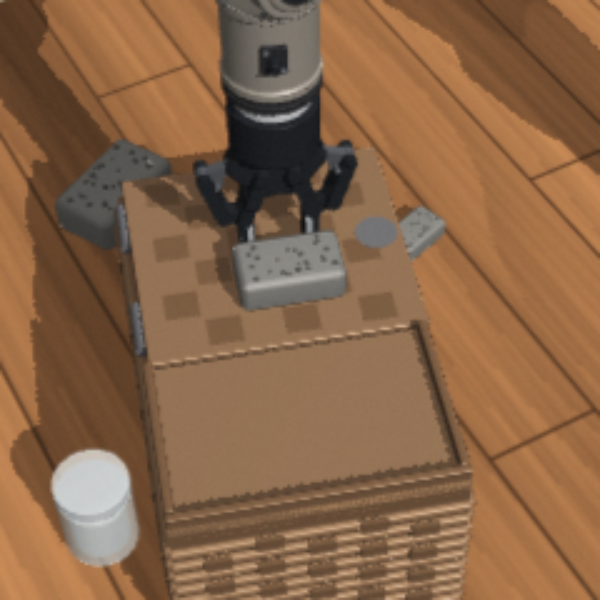

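The crop shows both fingertips against the pumice's long side. It is sliding squarely towards the shelf, so I'll keep pushing.

>>> play_rows:
  targets: "0 0.008 0 0 0;0 0.016 0 0 0;0 0.024 0 0 0;0 0.032 0 0 0;0 0.04 0 0 0;0 0.048 0 0 0;0 0.056 0 0 0;0 0.064 0 0 0"

```text
clock: 3.75
tcp_pos: [0.5553, 0.0462, 0.2213]
orientation: [2.539, 1.851, -0.0]
contact_force: [-0.1, -0.6, -0.4]
grip_width: 0.0426
gripper_force: 0.3
```

>>> play_rows:
  targets: "0 0.008 0 0 0;0 0.016 0 0 0;0 0.024 0 0 0;0 0.032 0 0 0;0 0.04 0 0 0;0 0.048 0 0 0;0 0.056 0 0 0;0 0.064 0 0 0"

```text
clock: 4.42
tcp_pos: [0.5748, 0.1071, 0.2213]
orientation: [-2.539, -1.851, 0.0]
contact_force: [0.3, -1.1, -0.5]
grip_width: 0.0426
gripper_force: 0.2
```

>>> play_rows:
  targets: "0 0.004 0 0 0;0 0.006 0 0 0;0 0.006 0 0 0;0 -0.02 0 0 0;0 -0.04 0 0 0;0 -0.04 0 -0.03 0;0 -0.04 0 -0.06 0;0 -0.04 0 -0.08 0"

```text
clock: 5.08
tcp_pos: [0.5629, 0.0675, 0.3039]
orientation: [2.539, 1.848, 0.003]
contact_force: [1.0, 0.7, 1.6]
grip_width: 0.0429
gripper_force: 0.0
```

```bash
python3 - <<'E'
from h import *
o=np.array([.5729,.0512]);a=-.3132
s=r.get_obs();M=R.from_rotvec(s['orientation']).as_matrix();print(s['tcp_pos'],local(s['tcp_pos'][:2],o,a),s['contact_force'])
d=np.array([.4513,.0065])-s['tcp_pos'][:2];print('to disc, tool x,y:',d@M[:2,:2])
cv2.imwrite('pics/s3.png',cv2.resize(r.grab_frame('scene')[100:340,200:440,::-1],(600,600)))
cv2.imwrite('pics/t3.png',cv2.resize(r.grab_frame('top')[130:330,200:440,::-1],(720,600)))
E
```

```text
[0.56287338 0.06750067 0.30386209] [[-0.01456116  0.01241843]] [1.01297924 0.68695108 1.58547921]
to disc, tool x,y: [-0.0923564  -0.08740668]
```

View pics/s3.png

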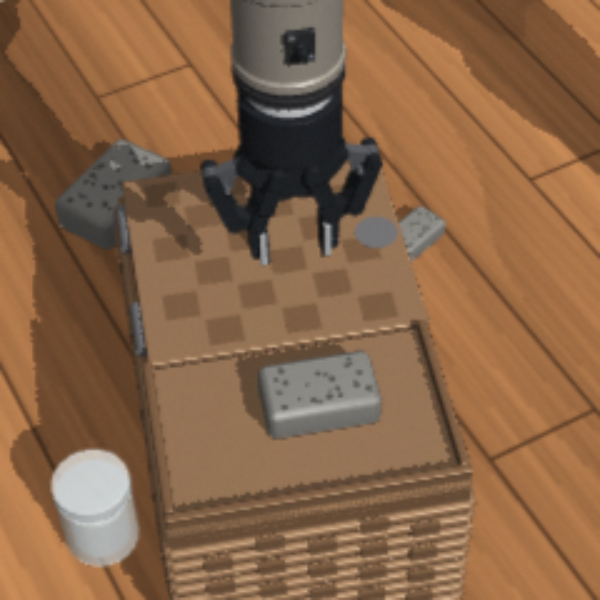

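The pumice lies flat on the shelf, clear of the seam, and the lid is still shut. Next I'll shut the gripper and go over the disc.

>>> play_rows:
  targets: "1 -0.02 -0.018 0 0;1 -0.04 -0.038 0 0;1 -0.06 -0.058 0 0;1 -0.08 -0.076 0 0;1 -0.092 -0.087 0 0;1 -0.092 -0.087 0.03 0;1 -0.092 -0.087 0.055 0;1 -0.092 -0.087 0.065 0"
  squeeze: 20

```text
clock: 5.85
tcp_pos: [0.449, 0.0063, 0.2333]
orientation: [-2.538, -1.848, 0.006]
contact_force: [-0.4, 0.6, -0.3]
grip_width: -0.0003
gripper_force: 0.0
```

>>> play_rows:
  targets: "1 0 0 0 0;1 0 0 0 0;1 0 0 0 0;1 0 0 0 0"

```text
clock: 6.18
tcp_pos: [0.4524, 0.0075, 0.2375]
orientation: [2.538, 1.85, 0.003]
contact_force: [0.6, 0.4, -0.2]
grip_width: -0.0001
gripper_force: 0.0
```

```bash
python3 - <<'E'
from h import *
o=np.array([.5729,.0512]);a=-.3132
s=r.get_obs();M=R.from_rotvec(s['orientation']).as_matrix();print(s['tcp_pos'],local(s['tcp_pos'][:2],o,a),s['contact_force'],s['grip_width'])
im,cs=pumice('top',0,0,(245,165,325,270),.24)
for c in cs: print(cv2.minAreaRect((local(ray('top',c,.24),o,a)*1000).astype(np.float32)))
cv2.imwrite('pics/s4.png',cv2.resize(r.grab_frame('scene')[100:340,200:440,::-1],(600,600)))
E
```

```text
[0.45244781 0.00753896 0.23750661] [[-0.10114032 -0.07864891]] [ 0.61635414  0.40605135 -0.21803244] -0.00013653079137770777
((-65.16282653808594, -6.929218292236328), (51.459285736083984, 24.646230697631836), 17.093006134033203)
((-15.371152877807617, 97.04703521728516), (57.78086853027344, 91.5979995727539), 89.95643615722656)
```

View pics/s4.png

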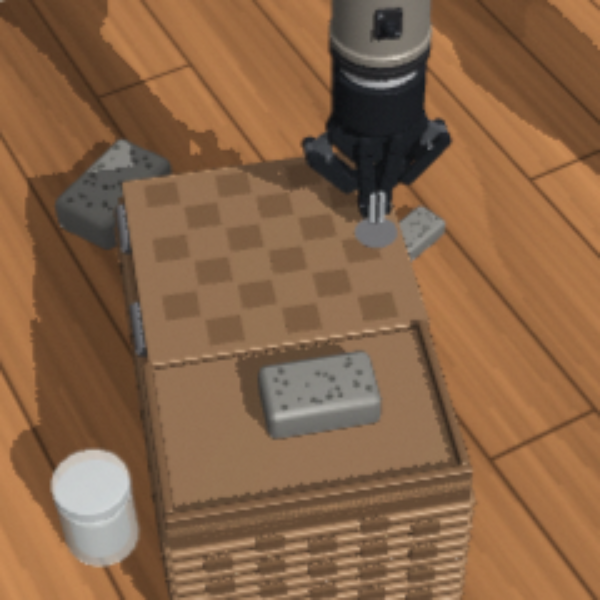

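The pumice is at about (-15, 97) mm in the hamper frame, and the shut fingers are over the disc at (375,232). Now I'll press.

>>> play_rows:
  targets: "1 0 0 0.01 0;1 0 0 0.017 0;1 0 0 0.021 0;1 0 0 0.024 0;1 0 0 0.027 0;1 0 0 0.029 0;1 0 0 0.03 0;1 0 0 0.03 0"

```text
clock: 6.95
tcp_pos: [0.4508, 0.0072, 0.2065]
orientation: [-2.538, -1.85, 0.002]
contact_force: [-5.1, -0.5, 6.8]
grip_width: -0.0001
gripper_force: 3.8
```

Pressed about 8 mm with roughly 7 N, so the latch should be free. I'll draw up gently.

>>> play_rows:
  targets: "1 0 0 -0.008 0;1 0 0 -0.016 0;1 0 0 -0.026 0;1 0 0 -0.038 0;1 0 0 -0.05 0;1 0 0 -0.064 0;1 0 0 -0.08 0;1 0 0 -0.095 0"

```text
clock: 7.62
tcp_pos: [0.4521, 0.0075, 0.3032]
orientation: [2.538, 1.85, 0.003]
contact_force: [0.3, -0.0, -0.0]
grip_width: 0.0003
gripper_force: 0.1
```

>>> play_rows:
  targets: "1 0 0 -0.015 0;1 0 0 -0.03 0;1 0 0 -0.05 0;1 0 0 -0.07 0;1 0 0 -0.09 0;1 0 0 -0.11 0;1 0 0 -0.11 0;1 0 0 -0.11 0"

```text
clock: 8.28
tcp_pos: [0.452, 0.0076, 0.4128]
orientation: [2.537, 1.85, 0.005]
contact_force: [-0.8, 0.6, -0.8]
grip_width: 0.0001
gripper_force: 0.0
```

>>> play_rows:
  targets: "1 0 0 0 0;1 0 0 0 0;1 0 0 0 0;1 0 0 0 0;1 0 0 0 0;1 0 0 0 0;1 0 0 0 0;1 0 0 0 0"

```text
clock: 8.95
tcp_pos: [0.4514, 0.0073, 0.4112]
orientation: [-2.539, -1.851, 0.0]
contact_force: [0.1, -0.1, -0.2]
grip_width: -0.0
gripper_force: 0.0
```

```bash
python3 - <<'E'
from h import *
print(r.get_obs()['tcp_pos'])
cv2.imwrite('pics/s5.png',cv2.resize(r.grab_frame('scene')[60:340,160:440,::-1],(600,600)))
E
```

```text
[0.45140273 0.00728255 0.41124551]
```

View pics/s5.png

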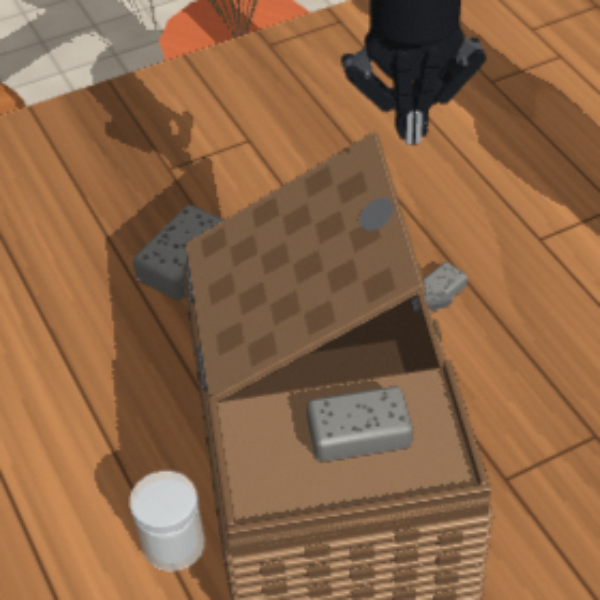

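The lid stands ajar, the fingers are clear of it, and the pumice is flat on the shelf. I'll let it settle for a moment and then hand in.

>>> play_rows:
  targets: "1 0 0 0 0;1 0 0 0 0;1 0 0 0 0;1 0 0 0 0;1 0 0 0 0;1 0 0 0 0;1 0 0 0 0;1 0 0 0 0"

```text
clock: 9.67
tcp_pos: [0.4514, 0.0072, 0.4113]
orientation: [2.539, 1.85, 0.0]
contact_force: [0.3, 0.2, 0.2]
grip_width: -0.0004
gripper_force: 0.0
```

```bash
python3 -c "
from bench import r
print(r.hand_in())"
```

```text
the job is handed in; nothing more can be done
None
```

I pushed the pumice onto the shelf, where it lies flat, then pressed the lid until its latch let go; it now stands ajar, and I handed the job in at about 9.7 s (no verdict was returned).

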